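Load the bench plate into its holder

TASK

The steel plate lies askew on the ledge of the wooden holder. Still on the ledge, before it reaches the lip, turn it square with the pocket (the peg is there for its corner to bear on), then push it over the lip so that it drops into the pocket and lies flat on the pocket's floor. Push it, do not lift it off the holder, and leave the other tools where they are.

Things in the scene. Friction and masses are not known exactly. Their poses are not given: they have to be found in the camera images.
- holder: Fixed wooden holder on the table, 283 mm long (own x) by 200 mm wide (y). +x is the loading direction: flat ledge (x -165 to -18 mm, full width, top 12 mm above the table), raised lip (x -18 to 0), square pocket (x 0 to 98). Decks 12 mm high lie beside and behind the pocket's walls. Origin on the table surface under the middle of the lip's far edge; z up.
- plate: Loose square steel plate, 90 x 90 x 10 mm, about 0.6 kg, too wide for most grippers. Starts flat on the ledge, turned 17 to 29 degrees clockwise (from above) from square with the holder. Origin at the centre of its underside; x, y along its sides, x roughly along the holder's +x. Underside 12 mm above the table on the ledge, 6 mm in the pocket (top then level with the lip's crest).
- pocket (a point): Centre of the pocket's floor, 6 mm above the table, 49 mm along the holder's +x from its origin; axes as the holder's. The pocket is 98 x 98 mm, open towards the lip, with walls 8 mm thick and 24 mm high (above the table) on its other three sides.
- lip (a point): Middle of the lip's crest, 16 mm above the table, 3 mm before the holder's origin; axes as the holder's. A ramp rises 4 mm over x -18 to -6 mm, the crest is flat from x -6 to 0, then it drops straight to the pocket floor. Splayed cheeks, 24 mm high, at both ends narrow the way from 120 mm (x -22 mm) to 96 mm (x 1 mm).
- peg (a point): Top centre of the fixed wooden peg on the ledge, 12 mm thick, top 32 mm above the table, at holder x -72, y -52.5 mm. A plate square against it is 1.5 mm off the middle of the way. To swing the plate square push its rear +y corner towards -y, the opposite corner bearing on the peg; the pushed corner also travels towards -x: follow it, or friction jams the plate.
- collar: Bystander, to be left alone: small brass collar, 26 mm across, 10 mm high, lying flat on the holder's deck beside the pocket (+y side). Origin on its underside at its middle.
- punch: Bystander, to be left alone: short round steel punch, 70 mm long, 10 mm thick, lying on the holder's other deck (-y side). Origin under its middle part.
- brush: Bystander, to be left alone: wooden brass-bristled brush, 155 x 45 x 34 mm, on the table beside the holder (-y side). Origin on its underside at its middle.
- file: Bystander, to be left alone: flat file with wooden handle, 235 mm long, 22 mm high, on the table beyond the pocket's end wall. Origin under its middle part.
- pliers: Bystander, to be left alone: pointed pliers lying on the table, 155 mm long, 12 mm high. Origin under its middle part.
- cutters: Bystander, to be left alone: blunt-nosed cutters lying on the table, 155 mm long, 12 mm high. Origin under its middle part.
- tweezers: Bystander, to be left alone: steel tweezers lying on the table, 145 mm long, 6 mm high. Origin under its middle part.
- jar: Bystander, to be left alone: amber glass jar with black cap, 60 mm across, 65 mm high, standing on the table. Origin on its underside at its middle.
There are look-alikes about, which are no part of the job. What is shaped like the plate but black, purple or yellow is not meant.

How it is judged:
On the way:
1. the plate is square with the holder (within 5 degrees) and still flat on the ledge, all of it before the lip (angle between the x axis of plate and the x axis of holder, either way round below 0.0873 rad and x of plate in the frame of holder below -0.06 m and z of plate in the frame of holder above 0.01 m and angle between plate's own z axis and vertical below 0.06 rad), for 0.2 s.
At the end, for the whole second after the job is handed in: The plate lies in the pocket: its centre within 10 mm of the pocket's centre in plan, its underside less than 2 mm above the pocket floor, level within 2 degrees, and at rest (horizontal distance between plate and pocket below 0.01 m and z of plate in the frame of holder below 0.008 m and angle between plate's own z axis and vertical below 0.035 rad and linear speed of plate below 0.01 m/s); the robot touches nothing.
It fails at once if the plate is lifted: its underside's centre rises more than 35 mm above the table (z of plate in the frame of holder above 0.035 m).
It fails at once if a bystander (collar, punch, brush, file, pliers, cutters, tweezers or jar) is moved more than 20 mm (distance of any of collar, punch, brush, file, pliers, cutters, tweezers, jar from where it was at the start of the episode above 0.02 m).
It also fails if it takes over 51 s, if anything falls off the work surface, if the arm or the gripper's body presses on something with over 40 N, if the wrist force passes 120 N, or if a joint passes its speed limit or range.

ROBOT

A 7-joint arm with a two-finger parallel gripper is mounted at the origin on the work surface. World frame = base frame: x ahead of the robot, y to its left, z up, the work surface at z = 0. Lengths are in m, angles in rad, forces in N, time in s.
With the tool pointing down it reaches from about 0.425 to 0.875 m from the base axis. Payload 4.7 kg.
Tool frame: the origin (TCP) lies midway between the tips of the shut fingers; the grasp point (between the pads) lies 19 mm behind it; y points along the fingers, z is the direction in which the jaws open and shut, and the axes are right-handed (so a half turn about y gives the same grasp; the last joint's range is limited). The gripper opens to 87 mm and grips with 3 to 60 N. Pads are 19 mm wide; open, the fingers measure 117 mm over their backs; the gripper's body (75 mm by 190 mm) begins 51 mm behind the grasp point.
Start: joints at [-1.224, 0.321, -0.07, 1.45, 0.023, 1.371, -0.057], TCP at [0.212, 0.614, 0.223] pointing down, gripper open.
Joint ranges: [-2.86, 2.86], [-0.3, 2.09], [-1.38, 1.24], [0.06, 2.45], [-1.56, 4.7], [0.09, 2.05], [-2.69, 2.69]. Speed limits (rad/s): [2.57, 2.57, 3.14, 3.14, 3.14, 3.14, 3.14].

INTERFACE

Orientations are given as a rotation vector (axis times angle).
In Python, from bench import ctrl gives the robot as it stands.
- The arm moves only by the tool play_rows, never from a script. Its arguments are lists of equal length, an entry for each row: "translation": the shift along the tool's x, y, z in mm, a list of three; "turn": the turn, a rotation vector about the tool's x, y, z in rad, a list of three; "fingers": the opening, from -1 (shut) to 1 (fully open), so that 0 is half open. In form: {"translation": [[dx, dy, dz], ...], "turn": [[wx, wy, wz], ...], "fingers": [fingers, ...]}. A call has exactly 10 rows; each row shifts and turns the commanded pose from where the row before left it, along the tool's axes as they then stand; what a row does not reach is not made up. A row lasts 1/12 s, in which the tool goes at most 41.7 mm and 7.16 degrees, less where a joint would pass 70% of its speed; a pose out of reach is approached as far as the arm can. A call with a gripper value outside its range is refused whole. The fingers move at their own pace and stop on an object; "grip_force" is the grip in N (left out, the last holds). Time passes only in rows, so rows that do not move let the fingers close, or fill a call up. It gives the time, the measured TCP pose, the force and the opening at its end, in the units of the state.
- ctrl.get_state(): the state, without advancing time (a new reading comes with each control period).
- ctrl.get_image(name): name is "scene" or "top" or "wrist"; returns the picture (420x560x3 uint8, blue, green, red); there is no depth.
- ctrl.camera_info(name): a dict with "camera_matrix" (3x3 intrinsics, pixels), "R" (3x3) and "t" (3): a world point X has camera coordinates R X + t. Camera axes: x right, y down, z forward; pixel columns grow to the right and rows downward; lengths in m; the calibration is good to about 2 mm. A picture is of the moment at which its call begins: read the wrist's pose just before it. camera_info takes no time and is no camera call; for the wrist camera it gives the pose at the moment of the call.
- ctrl.close_job(): hands the job in, once; it reports no verdict.
The state is a dict: "time": time; "joint_positions": joint angles; "qd": joint speeds; "joint_torque": joint torques, N m; "position": TCP position; "tool_rot": TCP orientation; "ft_force": force on the tool from outside, world axes, zero at the start; "torque": the same for the moment, N m; "grip_width": opening from 0.0 (shut) to 1.0 (fully open).
Only numpy, scipy, OpenCV 4.12 (cv2) and the standard library are available. Lean on these libraries where they do the work, as an engineer would, in place of code of your own. Each camera call takes 0.05 s, during which the arm holds its last target.

## Working session

There is one attempt and no reset: what is moved stays moved. The work goes in short steps, Python scripts to look and compute and a tool call to move; the robot and the scene stay as the last step left them, time stands still between calls to the robot, and variables do not carry over. Pictures are saved under pics/ and viewed, and the job is handed in when it is done.

Besides the shell and the picture viewer there is one more tool, called after ">>>" as name(argument=value, ...) on one line, values as JSON. play_rows: Moves the arm, as the interface text tells. Its arguments: {"type":"object","properties":{"translation":{"type":"array"},"turn":{"type":"array"},"fingers":{"type":"array"},"grip_force":{"type":"number"}},"required":["translation","turn","fingers"]}

```bash
ls; mkdir -p pics; python3 - <<'E'
from bench import ctrl
import cv2
s=ctrl.get_state(); print(s)
for n in("scene","top","wrist"):
    cv2.imwrite(f"pics/{n}0.png",ctrl.get_image(n)); 
    c=ctrl.camera_info(n); print(n,c)
E
```

```text
pics
{'time': 0.0, 'joint_positions': array([-1.22389124,  0.32179445, -0.07008739,  1.45165674,  0.02259774,
        1.37080062, -0.05688383]), 'qd': array([ 0.00040241, -0.00062545, -0.00040675, -0.00129639, -0.00063883,
       -0.00082181, -0.00155685]), 'joint_torque': array([-1.26451181e-03, -4.91286635e+01, -4.04450800e-01, -3.12524414e+01,
       -6.38622791e-02,  4.38528636e-02,  1.78312166e-04]), 'position': array([0.21221831, 0.61380189, 0.22148925]), 'tool_rot': array([-1.55684033,  0.26136533, -0.26102485]), 'ft_force': array([-1.14324037, -0.4464054 ,  0.50126963]), 'torque': array([0.02831816, 0.00355081, 0.02920383]), 'grip_width': 0.999982082597894}
scene {'camera_matrix': array([[390.23393972,   0.        , 275.71725514],
       [  0.        , 390.23393972, 213.64670255],
       [  0.        ,   0.        ,   1.        ]]), 'R': array([[-0.69513258,  0.71885077, -0.00665322],
       [ 0.41819825,  0.39683755, -0.8170864 ],
       [-0.58472294, -0.57076575, -0.57647684]]), 't': array([ 0.3871189 , -0.21451193,  1.29533129])}
top {'camera_matrix': array([[379.4134137 ,   0.        , 277.92803583],
       [  0.        , 379.4134137 , 206.16155925],
       [  0.        ,   0.        ,   1.        ]]), 'R': array([[ 0.01970716, -0.99978492, -0.00646017],
       [-0.98353388, -0.01822502, -0.17980256],
       [ 0.17964616,  0.00989719, -0.98368151]]), 't': array([0.00119533, 0.55958225, 0.8827112 ])}
wrist {'camera_matrix': array([[353.19799439,   0.        , 273.74664992],
       [  0.        , 353.19799439, 217.68683652],
       [  0.        ,   0.        ,   1.        ]]), 'R': array([[ 0.3270776 ,  0.94499256, -0.0030499 ],
       [ 0.91341208, -0.31531633,  0.25739849],
       [ 0.24227798, -0.08697509, -0.96630053]]), 't': array([-0.64920137, -0.03076147,  0.39170956])}
```

View pics/scene0.png

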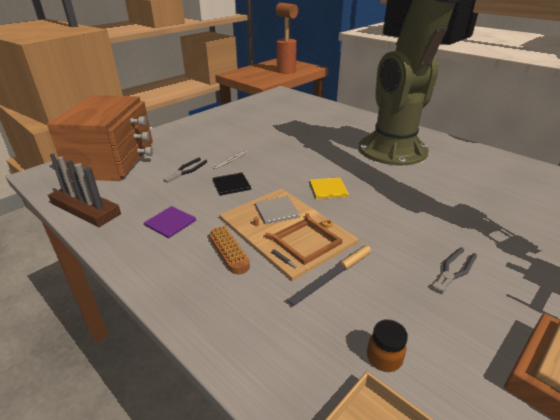

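View pics/top0.png

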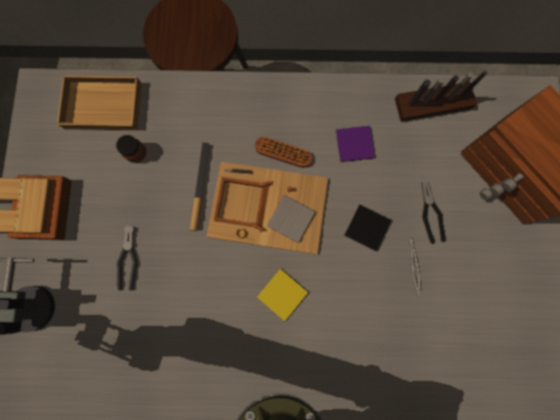

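View pics/wrist0.png

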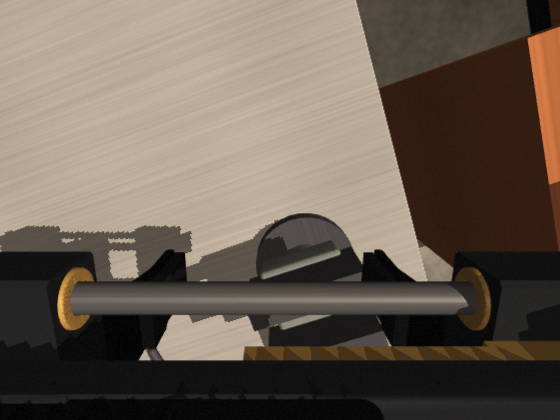

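The scene and top views show the holder near top pixel (268,207), with the pocket to its left, so loading runs towards world +y. The grey plate is at about (291,218), the peg at (291,188), the collar at (242,233) and the punch at (239,171). I'll zoom in to measure them.

```bash
python3 - <<'E'
import cv2
a=cv2.imread("pics/top0.png")[150:265,195:340]; cv2.imwrite("pics/topz.png",cv2.resize(a,None,fx=5,fy=5,interpolation=cv2.INTER_CUBIC))
a=cv2.imread("pics/scene0.png")[180:280,205:365]; cv2.imwrite("pics/scenez.png",cv2.resize(a,None,fx=5,fy=5,interpolation=cv2.INTER_CUBIC))
E
```

```text
(no output)
```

View pics/topz.png

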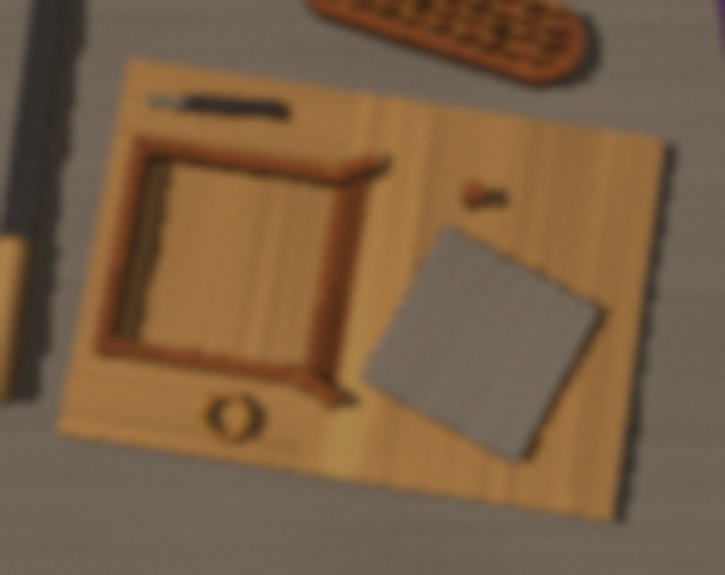

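View pics/scenez.png

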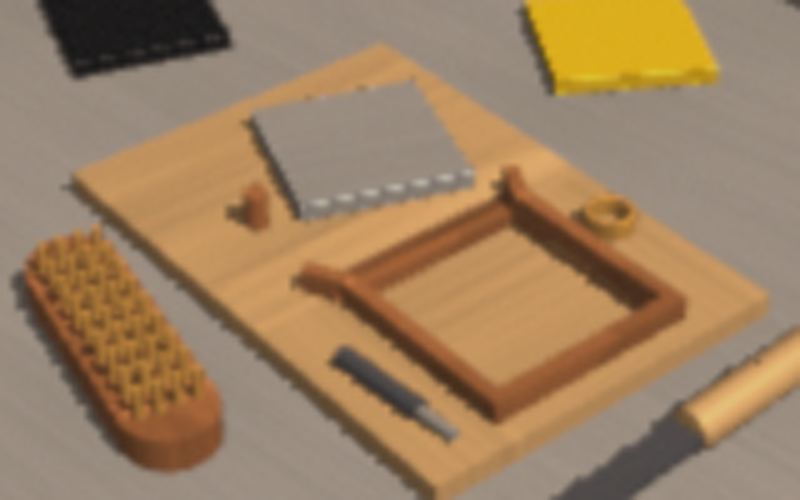

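In the zoomed top view the holder's deck corners are at (130,60), (672,143), (618,520) and (60,433), and the plate's corners at (445,226), (605,310), (523,462) and (365,378). The peg top is near (475,190). I'll cast rays through these points.

```bash
cat > h.py <<'E'
import numpy as np, cv2
from bench import ctrl
def ray(cam,uv,z):
    K,R,t=cam["camera_matrix"],np.array(cam["R"]),np.array(cam["t"])
    d=R.T@np.linalg.inv(K)@np.array([uv[0],uv[1],1.]); o=-R.T@t
    return o+d*(z-o[2])/d[2]
def proj(cam,X):
    p=cam["camera_matrix"]@(np.array(cam["R"])@X+cam["t"]); return p[:2]/p[2]
E
python3 - <<'E'
from h import *
c=ctrl.camera_info("top"); s=ctrl.camera_info("scene")
Z=lambda l:[(195+x/5,150+y/5) for x,y in l]
S=lambda l:[(205+x/5,180+y/5) for x,y in l]
def fit(hp,pl,peg,cam):
    # corners order: (+x,-y),(-x,-y),(-x,+y),(+x,+y)
    W=np.array([ray(cam,p,.012)[:2] for p in hp])
    M=np.array([[118,-100],[-165,-100],[-165,100],[118,100]])/1000
    mw,mm=W.mean(0),M.mean(0); A=(M-mm).T@(W-mw)
    th=np.arctan2(A[0,1]-A[1,0],A[0,0]+A[1,1]); R=np.array([[np.cos(th),-np.sin(th)],[np.sin(th),np.cos(th)]])
    o=mw-R@mm; print("sides",[np.linalg.norm(W[i]-W[i-1]).round(4) for i in range(4)],"origin",o.round(4),"th",th.round(4))
    print("res",(((W-o)@R-M)*1000).round(1).tolist())
    P=np.array([ray(cam,p,.022)[:2] for p in pl]); H=(P-o)@R
    print("plate sides",[np.linalg.norm(P[i]-P[i-1]).round(4) for i in range(4)]); print("plate holder",(H*1000).round(1).tolist(),"c",(H.mean(0)*1000).round(1))
    e=H[1]-H[2]; print("ang", [np.degrees(np.arctan2(*(H[(i+1)%4]-H[i])[::-1])).round(1) for i in range(4)])
    q=ray(cam,peg,.032)[:2]; print("peg",((q-o)@R*1000).round(1))
    return o,th
fit(Z([(130,60),(672,143),(618,520),(60,433)]),Z([(445,226),(605,310),(523,462),(365,378)]),Z([(476,190)])[0],c)
fit(S([(436,495),(72,178),(382,43),(768,296)]),S([(303,210),(252,116),(412,82),(474,175)]),S([(257,190)])[0],s)
E
```

```text
sides [np.float64(0.1983), np.float64(0.2865), np.float64(0.1971), np.float64(0.2847)] origin [0.5669 0.0588] th 1.4336
res [[1.7, 0.9], [-1.8, 1.4], [-0.8, -1.5], [0.9, -0.8]]
plate sides [np.float64(0.0879), np.float64(0.0918), np.float64(0.0876), np.float64(0.0896)]
plate holder [[-57.4, -34.7], [-143.9, -4.3], [-114.2, 78.1], [-29.6, 48.7]] c [-86.3  22. ]
ang [np.float64(160.7), np.float64(70.2), np.float64(-19.1), np.float64(-108.4)]
peg [-70.2 -53.4]
sides [np.float64(0.2005), np.float64(0.2816), np.float64(0.2004), np.float64(0.2818)] origin [0.5718 0.0688] th 1.4376
res [[0.5, -1.1], [2.0, 0.7], [-0.7, 1.1], [-1.8, -0.6]]
plate sides [np.float64(0.0875), np.float64(0.0857), np.float64(0.0882), np.float64(0.0889)]
plate holder [[-58.7, -34.0], [-139.5, -5.6], [-112.9, 78.5], [-29.3, 48.3]] c [-85.1  21.8]
ang [np.float64(160.6), np.float64(72.4), np.float64(-19.8), np.float64(-109.7)]
peg [-74.2 -49.4]
```

```bash
python3 - <<'E'
from h import *
from scipy.spatial.transform import Rotation as Ro
s=ctrl.get_state(); R=Ro.from_rotvec(s["tool_rot"]).as_matrix(); print(R.round(3))
w=ctrl.camera_info("wrist"); C=-w["R"].T@w["t"]; print("cam centre",C.round(3),"in tool",(R.T@(C-s["position"])).round(3)); print("R cam in tool\n",(w["R"]@R).round(3))
for n in("top","scene"):
    c=ctrl.camera_info(n); print(n,proj(c,np.array([0,0,0.])).round(0),proj(c,s["position"]).round(0))
E
```

```text
[[ 0.945 -0.     0.327]
 [-0.327 -0.001  0.945]
 [ 0.    -1.    -0.001]]
cam centre [0.146 0.638 0.384] in tool [-0.071 -0.163  0.001]
R cam in tool
 [[ 0.     0.002  1.   ]
 [ 0.966 -0.257 -0.   ]
 [ 0.257  0.966 -0.002]]
top [278. 447.] [-49. 367.]
scene [392. 149.] [658. 178.]
```

>>> play_rows(translation=[[22,0,-19.5],[22,0,-19.5],[22,0,-19.5],[22,0,-19.5],[22,0,-19.5],[22,0,-19.5],[22,0,-19.5],[22,0,-19.5],[22,0,-19.5],[22,0,-19.5]], turn=[[0,0,0],[0,0,0],[0,0,0],[0,0,0],[0,0,0],[0,0,0],[0,0,0],[0,0,0],[0,0,0],[0,0,0]], fingers=[0,0,0,0,0,0,0,0,0,0])

```text
time: 0.98
position: [0.357, 0.3567, 0.2224]
tool_rot: [-1.555, 0.261, -0.261]
ft_force: [1.0, 1.0, 0.3]
grip_width: 0.504
```

>>> play_rows(translation=[[22,0,-19.5],[22,0,-19.5],[22,0,-19.5],[22,0,-19.5],[22,0,-19.5],[22,0,-19.5],[22,0,-19.5],[22,0,-19.5],[22,0,-19.5],[22,0,-19.5]], turn=[[0,0,0],[0,0,0],[0,0,0],[0,0,0],[0,0,0],[0,0,0],[0,0,0],[0,0,0],[0,0,0],[0,0,0]], fingers=[0,0,0,0,0,0,0,0,0,0])

```text
time: 1.82
position: [0.5011, 0.1006, 0.2225]
tool_rot: [-1.555, 0.261, -0.261]
ft_force: [0.8, 0.0, -0.3]
grip_width: 0.495
```

>>> play_rows(translation=[[-2,0,-14.5],[-2,0,-14.5],[-2,0,-14.5],[-2,0,-14.5],[-2,0,-14.5],[-2,0,-14.5],[-2,0,-14.5],[-2,0,-14.5],[0,0,0],[0,0,0]], turn=[[0,0,0],[0,-0.025,0],[0,-0.025,0],[0,-0.025,0],[0,-0.025,0],[0,-0.025,0],[0,-0.025,0],[0,-0.025,0],[0,-0.022,0],[0,0,0]], fingers=[0,0,0,0,0,0,0,0,0,0])

```text
time: 2.65
position: [0.4545, -0.0054, 0.2226]
tool_rot: [-1.567, 0.107, -0.107]
ft_force: [0.2, 0.4, -0.6]
grip_width: 0.503
```

```bash
python3 - <<'E'
from h import *
import pickle
s=ctrl.get_state(); w=ctrl.camera_info("wrist"); print(s["position"],s["tool_rot"])
cv2.imwrite("pics/wrist1.png",ctrl.get_image("wrist")); pickle.dump((s,w),open("w1.pkl","wb"))
E
```

```text
[ 0.45454889 -0.00537251  0.2225704 ] [-1.5670585   0.10673432 -0.10700923]
```

View pics/wrist1.png

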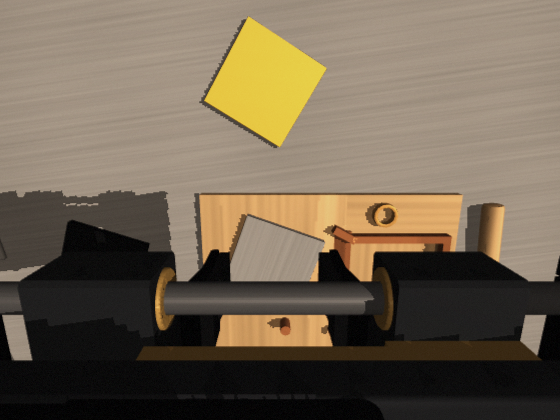

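The wrist view shows the holder's +y edge from (199,194) to (461,194), plate corners at (247,215) and (324,240), and the peg top near (284,322).

```bash
python3 - <<'E'
from h import *
import pickle
a=cv2.imread("pics/wrist1.png"); 
cv2.imwrite("pics/w1z.png",cv2.resize(a[180:345,185:470],None,fx=2.8,fy=2.8,interpolation=cv2.INTER_CUBIC))
s,w=pickle.load(open("w1.pkl","rb"))
A,B=[ray(w,p,.012)[:2] for p in[(199,194),(461,194)]]
th=np.arctan2(*(B-A)[::-1]); R=np.array([[np.cos(th),-np.sin(th)],[np.sin(th),np.cos(th)]])
o=(A+B)/2-R@np.array([-.0235,.1]); print(np.linalg.norm(B-A),th,o)
for p,z in[((247,215),.022),((324,240),.022),((284,322),.032)]: q=ray(w,p,z)[:2]; print(((q-o)@R*1000).round(1))
E
```

```text
0.28149124459069647 1.434327949967995 [0.5673154 0.0641919]
[-112.3   79.3]
[-29.5  51.3]
[-72.4 -42.3]
```

View pics/w1z.png

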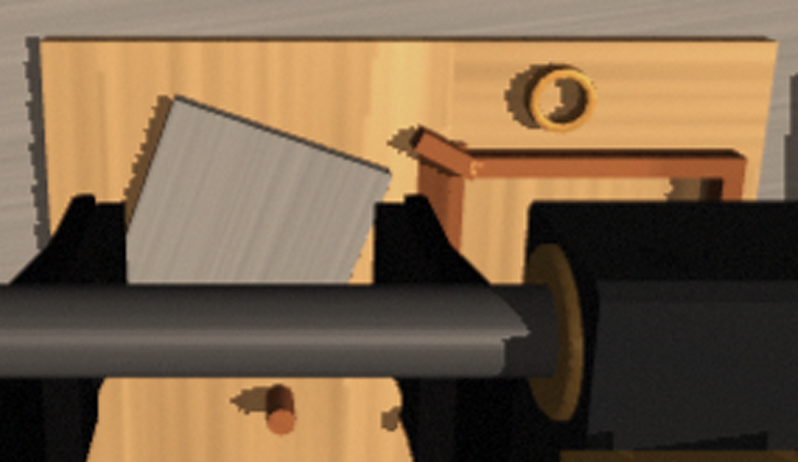

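```bash
python3 - <<'E'
from h import *
import pickle
s,w=pickle.load(open("w1.pkl","rb"))
A,B=[ray(w,p,.012)[:2] for p in[(199.3,194.6),(462.5,194.6)]]
th=np.arctan2(*(B-A)[::-1]); R=np.array([[np.cos(th),-np.sin(th)],[np.sin(th),np.cos(th)]])
o=(A+B)/2-R@np.array([-.0235,.1]); print(np.linalg.norm(B-A),th,o)
for p,z in[((247.6,214.6),.022),((324,241),.022),((285.4,330.7),.032)]: q=ray(w,p,z)[:2]; print(((q-o)@R*1000).round(1))
from scipy.spatial.transform import Rotation as Ro
T=Ro.from_rotvec(s["tool_rot"]).as_matrix(); print(T.round(3), ((s["position"][:2]-o)@R*1000).round(1), "tool z dir ang",np.arctan2(T[1,2],T[0,2]))
E
```

```text
0.28290544641230864 1.4343287786038117 [0.56810022 0.06508746]
[-112.7   80.4]
[-30.5  50.8]
[-71.7 -52.7]
[[ 0.991  0.     0.136]
 [-0.136  0.001  0.991]
 [ 0.    -1.     0.001]] [-85.3 102.9] tool z dir ang 1.4346837011709515
```

The wrist-view frame checks out: the holder length comes to 282.9 mm and the peg to (-71.7,-52.7), against the given 283 mm and (-72,-52.5). I'm using origin (0.568, 0.065) and heading 1.434. Next I lower the half-open fingers beside the plate's +y side.

>>> play_rows(translation=[[0,18,-1],[0,22,-1],[0,22,-1],[0,22,0],[0,22,0],[0,22,0],[0,22,0],[0,22,0],[0,18,0],[0,10,0]], turn=[[0,0,0],[0,0,0],[0,0,0],[0,0,0],[0,0,0],[0,0,0],[0,0,0],[0,0,0],[0,0,0],[0,0,0]], fingers=[0,0,0,0,0,0,0,0,0,0])

```text
time: 3.53
position: [0.4531, -0.0073, 0.0203]
tool_rot: [-1.569, 0.108, -0.103]
ft_force: [-0.4, -0.1, 0.6]
grip_width: 0.5
```

```bash
cat >> h.py <<'E'
from scipy.spatial.transform import Rotation as Ro
O=np.array([.568,.065]); TH=1.4343; RH=np.array([[np.cos(TH),-np.sin(TH)],[np.sin(TH),np.cos(TH)]])
def hol(p): return ((np.array(p)[:2]-O)@RH*1000).round(1)
def st():
    s=ctrl.get_state(); T=Ro.from_rotvec(s["tool_rot"]).as_matrix()
    print("t",round(s["time"],2),"tcp hol",hol(s["position"]),"z",(s["position"][2]*1000).round(1),"zang-TH",(np.arctan2(T[1,2],T[0,2])-TH).round(4),"F",s["ft_force"].round(1)); return s
def shot(names,tag):
    for n in names:
        c=ctrl.camera_info(n); a=ctrl.get_image(n)
        b=[proj(c,np.array([*(O+RH@np.array(p)),.02])) for p in[(-.165,-.1),(-.165,.12),(.118,.12),(.118,-.1)]] 
        if n!="wrist":
            b=np.array(b); x0,y0=b.min(0).astype(int)-5; x1,y1=b.max(0).astype(int)+5
            print(n,"crop origin",x0,y0,"scale 4.5"); a=cv2.resize(a[y0:y1,x0:x1],None,fx=4.5,fy=4.5,interpolation=cv2.INTER_CUBIC)
        cv2.imwrite(f"pics/{n}{tag}.png",a)
E
python3 -c "
from h import *
st(); shot(['scene','wrist'],'2')"
```

```text
t 3.53 tcp hol [-87.3 104. ] z 20.3 zang-TH 0.002 F [-0.4 -0.1  0.6]
scene crop origin 213 177 scale 4.5
```

View pics/scene2.png

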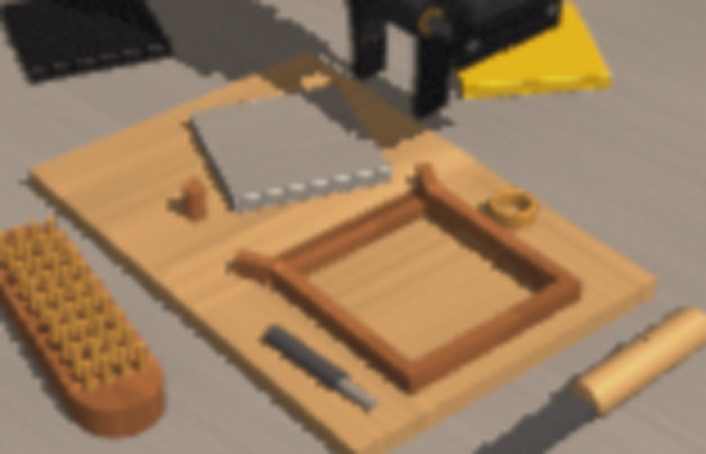

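View pics/wrist2.png

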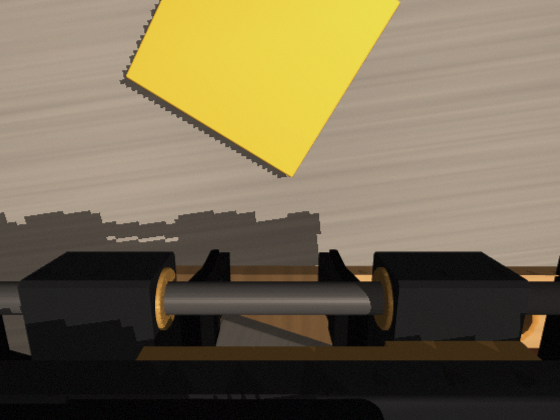

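Both fingertips stand just off the plate's +y side, at scene crop pixels (365,70) and (430,110). Now I push slowly towards -y and watch the force.

>>> play_rows(translation=[[0,4.5,0],[2,0,0],[3,0,0],[3,0,0],[3,0,0],[3,0,0],[3,0,0],[3,0,0],[3,0,0],[3,0,0]], turn=[[0,0,0],[0,0,0],[0,0,0],[0,0,0],[0,0,0],[0,0,0],[0,0,0],[0,0,0],[0,0,0],[0,0,0]], fingers=[0,0,0,0,0,0,0,0,0,0])

```text
time: 4.47
position: [0.4769, -0.0127, 0.0174]
tool_rot: [-1.569, 0.113, -0.102]
ft_force: [-6.9, -0.5, 5.6]
grip_width: 0.499
```

```bash
python3 -c "
from h import *
st(); shot(['scene','top'],'3')"
```

```text
t 4.47 tcp hol [-89.4  79.6] z 17.4 zang-TH -0.0003 F [-6.9 -0.5  5.6]
scene crop origin 213 177 scale 4.5
top crop origin 197 155 scale 4.5
```

View pics/scene3.png

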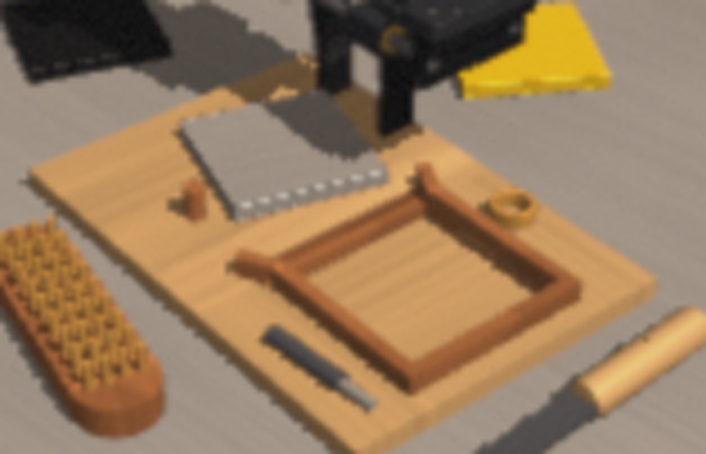

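The plate is starting to turn at about 7 N. I continue the push.

>>> play_rows(translation=[[2.5,0,0],[2.5,0,0],[2.5,0,0],[2.5,0,0],[2.5,0,0],[2.5,0,0],[2.5,0,0],[2,0,0],[2,0,0],[0,0,0]], turn=[[0,0,0],[0,0,0],[0,0,0],[0,0,0],[0,0,0],[0,0,0],[0,0,0],[0,0,0],[0,0,0],[0,0,0]], fingers=[0,0,0,0,0,0,0,0,0,0])

```text
time: 5.4
position: [0.4991, -0.0161, 0.0174]
tool_rot: [-1.569, 0.112, -0.103]
ft_force: [-5.0, -2.2, 3.2]
grip_width: 0.499
```

```bash
python3 -c "
from h import *
st(); shot(['scene','top'],'4')"
```

```text
t 5.4 tcp hol [-89.7  57.2] z 17.4 zang-TH -0.0005 F [-5.  -2.2  3.2]
scene crop origin 213 177 scale 4.5
top crop origin 197 155 scale 4.5
```

View pics/scene4.png

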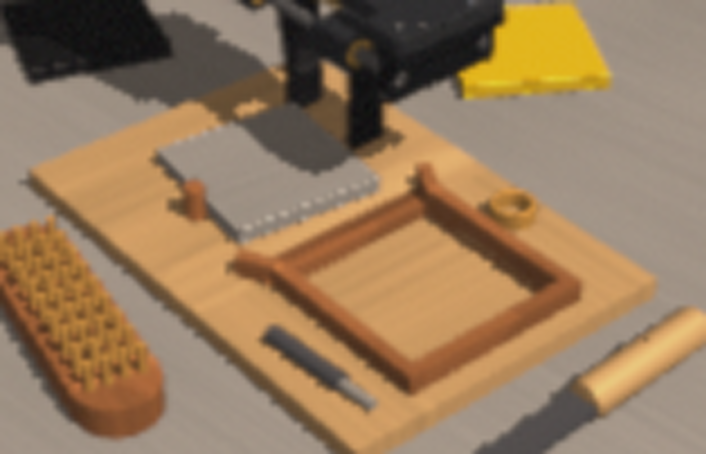

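View pics/top4.png

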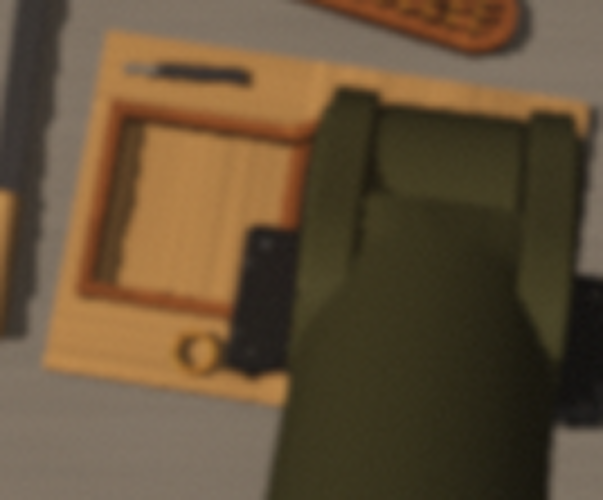

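In the scene crop, the plate's top corners are now at about rear-right (158,157), front-right (241,229) and front-left (379,180). The top view is blocked by the arm. I'll measure the angle using the frame fitted in the scene camera.

```bash
python3 - <<'E'
from h import *
a=cv2.imread("pics/scene4.png")[80:270,100:420]; cv2.imwrite("pics/s4z.png",cv2.resize(a,None,fx=2.5,fy=2.5,interpolation=cv2.INTER_CUBIC))
s=ctrl.camera_info("scene"); o=np.array([.5718,.0688]);th=1.4376; R=np.array([[np.cos(th),-np.sin(th)],[np.sin(th),np.cos(th)]])
P=[((ray(s,(213+x/4.5,177+y/4.5),.022)[:2]-o)@R*1000) for x,y in[(158,157),(241,229),(379,180)]]
print(np.round(P,1)); d1=P[1]-P[0]; d2=P[2]-P[1]; print(np.linalg.norm(d1),np.linalg.norm(d2),np.degrees(np.arctan2(d1[1],d1[0])),np.degrees(np.arctan2(-d2[0],d2[1])))
E
```

```text
[[-119.4  -42.3]
 [ -38.8  -46.2]
 [ -26.9   38. ]]
80.6422732643013 85.07707640772287 -2.8083684960585864 -8.070956402983423
```

View pics/s4z.png

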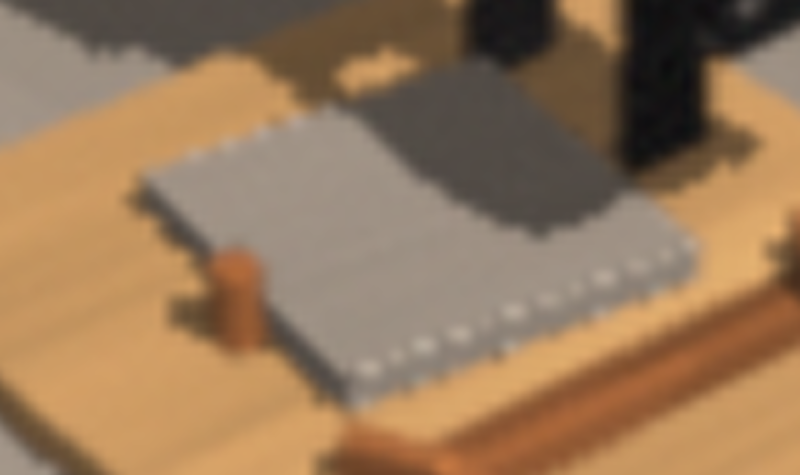

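```bash
cat > m.py <<'E'
from h import *
def meas(zpts,ox,oy):
    s=ctrl.camera_info("scene"); o=np.array([.5718,.0688]);th=1.4376; R=np.array([[np.cos(th),-np.sin(th)],[np.sin(th),np.cos(th)]])
    P=[((ray(s,(213+(ox+x/2.5)/4.5,177+(oy+y/2.5)/4.5),.022)[:2]-o)@R*1000) for x,y in zpts]
    print(np.round(P,1)); d1=P[1]-P[0]; d2=P[2]-P[1]; print(np.linalg.norm(d1),np.linalg.norm(d2),np.degrees(np.arctan2(d1[1],d1[0])),np.degrees(np.arctan2(-d2[0],d2[1])))
E
python3 -c "
from m import *
meas([(146,180),(348,382),(697,240)],100,80)"
```

```text
[[-123.2  -39.3]
 [ -36.8  -48.9]
 [ -29.7   40.4]]
86.88527922296348 89.54356374766053 -6.329436721284367 -4.534598018063395
```

The plate is still about 5° clockwise and its right side is just at the peg. I press on gently by a few mm.

>>> play_rows(translation=[[1,0,0],[1,0,0],[1,0,0],[1,0,0],[0,0,0],[0,0,0],[0,0,0],[0,0,0],[0,0,0],[0,0,0]], turn=[[0,0,0],[0,0,0],[0,0,0],[0,0,0],[0,0,0],[0,0,0],[0,0,0],[0,0,0],[0,0,0],[0,0,0]], fingers=[0,0,0,0,0,0,0,0,0,0])

```text
time: 6.33
position: [0.4996, -0.0162, 0.017]
tool_rot: [-1.569, 0.118, -0.098]
ft_force: [-13.2, -1.4, 10.8]
grip_width: 0.503
```

```bash
python3 -c "
from h import *
st(); shot(['scene'],'5')
a=cv2.imread('pics/scene5.png')[80:270,100:420]; cv2.imwrite('pics/s5z.png',cv2.resize(a,None,fx=2.5,fy=2.5,interpolation=cv2.INTER_CUBIC))"
```

```text
t 6.33 tcp hol [-89.7  56.7] z 17.0 zang-TH -0.0009 F [-13.2  -1.4  10.8]
scene crop origin 213 177 scale 4.5
```

View pics/s5z.png

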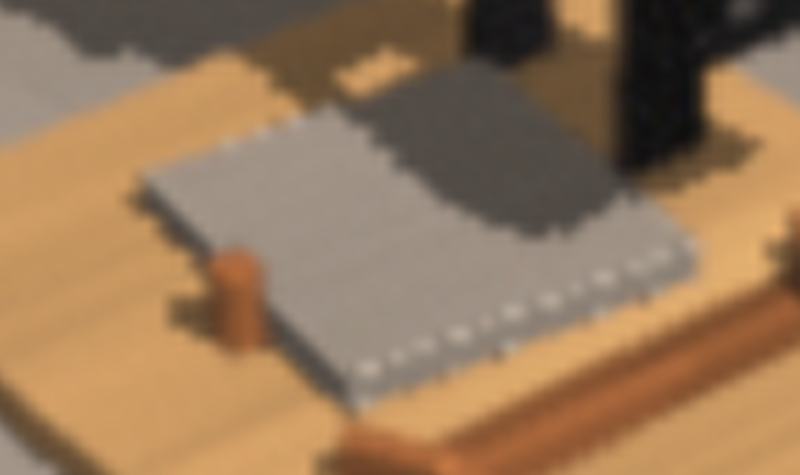

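The push has jammed at 13 N. As the task warns, friction at the corner holds it. I now follow the corner towards -x (tool -z) while pressing.

>>> play_rows(translation=[[0,0,-1],[0,0,-1],[0.2,0,-1],[0.2,0,-1],[0.2,0,-1],[0.2,0,-1],[0.2,0,-1],[0,0,-1],[0,0,0],[0,0,0]], turn=[[0,0,0],[0,0,0],[0,0,0],[0,0,0],[0,0,0],[0,0,0],[0,0,0],[0,0,0],[0,0,0],[0,0,0]], fingers=[0,0,0,0,0,0,0,0,0,0])

```text
time: 7.22
position: [0.5023, -0.0219, 0.0172]
tool_rot: [-1.567, 0.111, -0.1]
ft_force: [-6.5, 3.1, 3.8]
grip_width: 0.501
```

```bash
python3 -c "
from h import *
st(); shot(['scene'],'6')
a=cv2.imread('pics/scene6.png')[80:270,100:420]; cv2.imwrite('pics/s6z.png',cv2.resize(a,None,fx=2.5,fy=2.5,interpolation=cv2.INTER_CUBIC))"
```

```text
t 7.22 tcp hol [-95.1  53.3] z 17.2 zang-TH 0.0019 F [-6.5  3.1  3.8]
scene crop origin 213 177 scale 4.5
```

View pics/s6z.png

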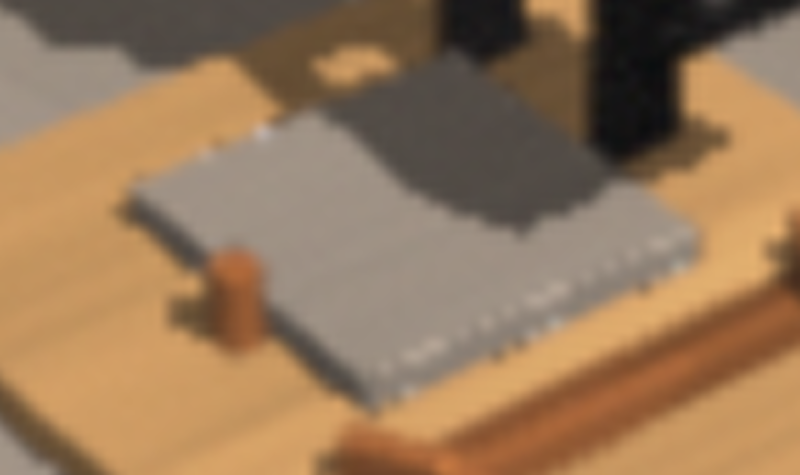

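Following the corner worked: the plate turned. Its corners in the zoom are now at (132,193), (372,382) and (700,236).

```bash
python3 -c "
from m import *
meas([(132,193),(372,382),(700,236)],100,80)"
```

```text
[[-121.   -44.6]
 [ -33.7  -45. ]
 [ -30.5   41.8]]
87.29406116957841 86.93523470408651 -0.28487435204145345 -2.1410724801817125
```

The plate is square within about 2° with its centre near x -78 mm, on the ledge. I back off, rise, and turn the tool 90° to get behind it.

>>> play_rows(translation=[[0,0,0],[0,0,0],[-8,0,0],[-12,0,0],[0,-15,0],[0,-20,0],[0,-20,0],[0,-10,0],[0,0,0],[0,0,0]], turn=[[0,0,0],[0,0,0],[0,0,0],[0,0,0],[0,0,0],[0,0,0],[0,0,0],[0,-0.12,0],[0,-0.12,0],[0,-0.12,0]], fingers=[0,0,0,0,0,0,0,0,0,0])

```text
time: 8.1
position: [0.4868, -0.021, 0.0844]
tool_rot: [-1.563, -0.183, 0.177]
ft_force: [0.3, -0.6, -0.8]
grip_width: 0.498
```

>>> play_rows(translation=[[0,0,0],[0,0,0],[0,0,0],[0,0,0],[0,0,0],[0,0,0],[0,0,0],[0,0,0],[0,0,0],[0,0,0]], turn=[[0,-0.12,0],[0,-0.12,0],[0,-0.12,0],[0,-0.12,0],[0,-0.12,0],[0,-0.12,0],[0,-0.12,0],[0,-0.12,0],[0,-0.12,0],[0,-0.12,0]], fingers=[-0.2,-0.2,-0.2,-0.2,-0.2,-0.2,-0.2,-0.2,-0.2,-0.2])

```text
time: 8.93
position: [0.482, -0.0246, 0.0745]
tool_rot: [-1.387, -0.861, 0.901]
ft_force: [-0.3, -0.5, 0.4]
grip_width: 0.401
```

```bash
python3 -c "
from h import *
st(); shot(['scene','top','wrist'],'7')
a=cv2.imread('pics/scene7.png')[80:270,100:420]; cv2.imwrite('pics/s7z.png',cv2.resize(a,None,fx=2.5,fy=2.5,interpolation=cv2.INTER_CUBIC))
s=ctrl.get_state(); print(Ro.from_rotvec(s['tool_rot']).as_matrix().round(3), s['joint_positions'].round(2))"
```

```text
t 8.93 tcp hol [-100.5   73. ] z 74.5 zang-TH 1.2689 F [-0.3 -0.5  0.4]
scene crop origin 213 177 scale 4.5
top crop origin 197 155 scale 4.5
[[ 0.43  -0.021 -0.903]
 [ 0.903 -0.014  0.43 ]
 [-0.021 -1.     0.013]] [-0.01  0.11  0.    2.01  0.02  1.03  2.68]
```

View pics/s7z.png

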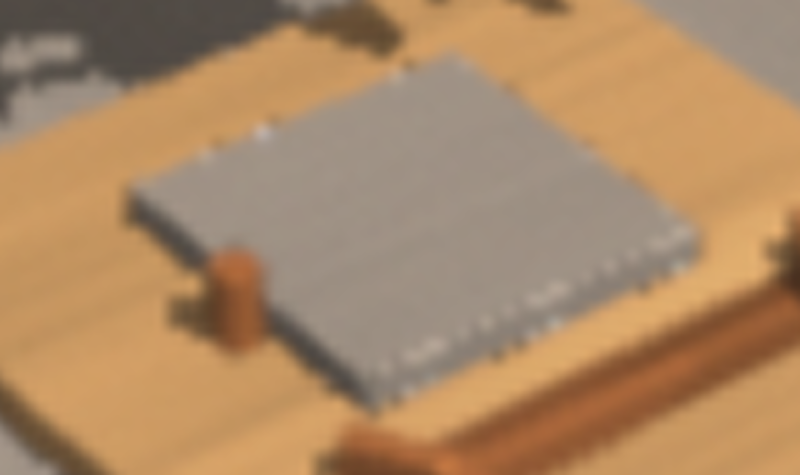

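View pics/wrist7.png

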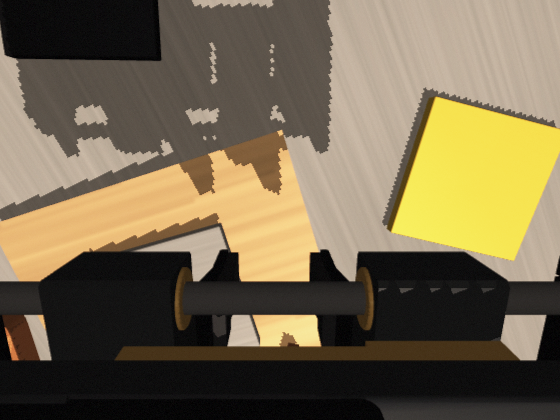

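The plate stays square after release, with corners unchanged. But joint 7 is at 2.68, right at its limit, so I turn the other way. The tool x axis will then face the holder's -x, and I'll push along tool -x.

>>> play_rows(translation=[[0,0,0],[0,-1,0],[0,-1,0],[0,-1,0],[0,-1,0],[0,-1,0],[0,0,0],[0,0,0],[0,0,0],[0,0,0]], turn=[[0,0.1,0],[0,0.12,0],[0,0.12,0],[0,0.12,0],[0,0.12,0],[0,0.12,0],[0,0.12,0],[0,0.12,0],[0,0.12,0],[0,0.12,0]], fingers=[-0.2,-0.2,-0.2,-0.2,-0.2,-0.2,-0.2,-0.2,-0.2,-0.2])

```text
time: 9.92
position: [0.482, -0.0252, 0.0796]
tool_rot: [-1.585, 0.06, -0.029]
ft_force: [-0.1, 0.5, -0.5]
grip_width: 0.397
```

>>> play_rows(translation=[[0,0,0],[0,0,0],[0,0,0],[0,0,0],[0,0,0],[0,0,0],[0,0,0],[0,0,0],[0,0,0],[0,0,0]], turn=[[0,0.12,0],[0,0.12,0],[0,0.12,0],[0,0.12,0],[0,0.12,0],[0,0.12,0],[0,0.12,0],[0,0.12,0],[0,0.12,0],[0,0.12,0]], fingers=[-0.2,-0.2,-0.2,-0.2,-0.2,-0.2,-0.2,-0.2,-0.2,-0.2])

```text
time: 10.75
position: [0.482, -0.0251, 0.0796]
tool_rot: [-1.365, 0.984, -0.972]
ft_force: [0.6, 0.4, -0.0]
grip_width: 0.404
```

```bash
python3 -c "
from h import *
s=st(); T=Ro.from_rotvec(s['tool_rot']).as_matrix(); print(T.round(3), s['joint_positions'].round(2))
RW=np.eye(3);RW[:2,:2]=RH
tgt=np.c_[-RW[:,0],[0,0,-1],-RW[:,1]]; 
print(np.linalg.det(tgt),'turn',Ro.from_matrix(T.T@tgt).as_rotvec().round(4)); print('world delta',(O+RH@np.array([-.150,-.0015])-s['position'][:2]).round(4))"
```

```text
t 10.75 tcp hol [-101.    72.9] z 79.6 zang-TH -1.1204 F [ 0.6  0.4 -0. ]
[[ 0.309 -0.02   0.951]
 [-0.951 -0.014  0.309]
 [ 0.007 -1.    -0.023]] [-0.15  0.11  0.15  2.01 -0.    1.04  0.31]
1.0 turn [0.0211 0.4505 0.0125]
world delta [ 0.0671 -0.0587]
```

>>> play_rows(translation=[[0,0,0],[0,0,0],[0,0,0],[0,0,0],[8,0,12.5],[9,0,13],[8,0,12.5],[8,0,12.5],[8,0,12.5],[8,0,11.5]], turn=[[0.0053,0.1126,0.0031],[0.0053,0.1126,0.0031],[0.0053,0.1126,0.0031],[0.0053,0.1126,0.0031],[0,0,0],[0,0,0],[0,0,0],[0,0,0],[0,0,0],[0,0,0]], fingers=[-0.2,-0.2,-0.2,-0.2,-0.2,-0.2,-0.2,-0.2,-0.2,-0.2])

```text
time: 11.58
position: [0.5502, -0.084, 0.0797]
tool_rot: [-1.146, 1.303, -1.306]
ft_force: [-0.6, -0.4, -0.2]
grip_width: 0.401
```

```bash
cat >> h.py <<'E'
def tilt(s):
    T=Ro.from_rotvec(s['tool_rot']).as_matrix(); RW=np.eye(3);RW[:2,:2]=RH
    tgt=np.c_[-RW[:,0],[0,0,-1],-RW[:,1]]; print('turn needed',Ro.from_matrix(T.T@tgt).as_rotvec().round(4))
E
python3 -c "
from h import *
s=st(); tilt(s); shot(['scene','top'],'8')"
```

```text
t 11.58 tcp hol [-150.    -2.7] z 79.7 zang-TH -1.5644 F [-0.6 -0.4 -0.2]
turn needed [-0.0004  0.0064  0.0014]
scene crop origin 213 177 scale 4.5
top crop origin 197 155 scale 4.5
```

View pics/scene8.png

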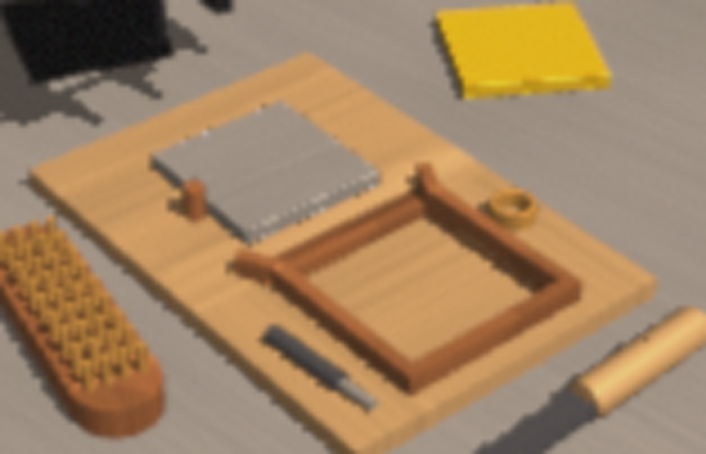

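View pics/top8.png

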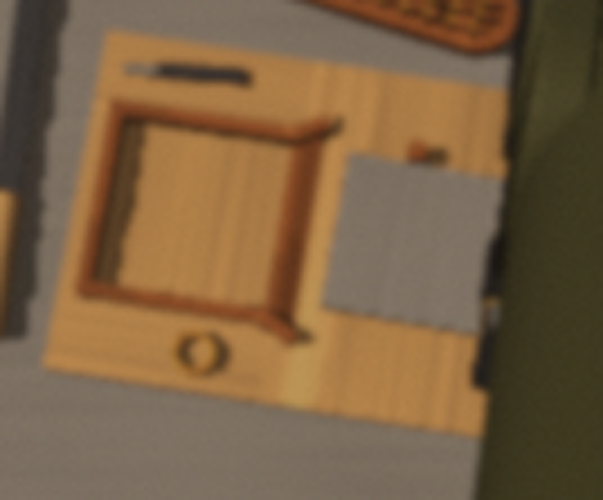

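The plate sits square in line with the pocket, with top crop corners at (345,153), (322,307) and (475,332). The tool is behind it. I lower the fingers.

>>> play_rows(translation=[[0,8,-1.2],[0,8,0],[0,8,0],[0,8,0],[0,8,0],[0,8,0],[0,7,0],[0,5,0],[0,3,0],[0,0,0]], turn=[[0,0.006,0],[0,0,0],[0,0,0],[0,0,0],[0,0,0],[0,0,0],[0,0,0],[0,0,0],[0,0,0],[0,0,0]], fingers=[-0.2,-0.2,-0.2,-0.2,-0.2,-0.2,-0.2,-0.2,-0.2,-0.2])

```text
time: 12.52
position: [0.5473, -0.0832, 0.0153]
tool_rot: [-1.143, 1.311, -1.307]
ft_force: [0.1, 0.5, -0.2]
grip_width: 0.399
```

```bash
python3 -c "
from h import *
s=st(); tilt(s); shot(['wrist'],'9')"
```

```text
t 12.52 tcp hol [-149.6    0.3] z 15.3 zang-TH -1.5703 F [ 0.1  0.5 -0.2]
turn needed [ 0.0026  0.0005 -0.0002]
```

View pics/wrist9.png

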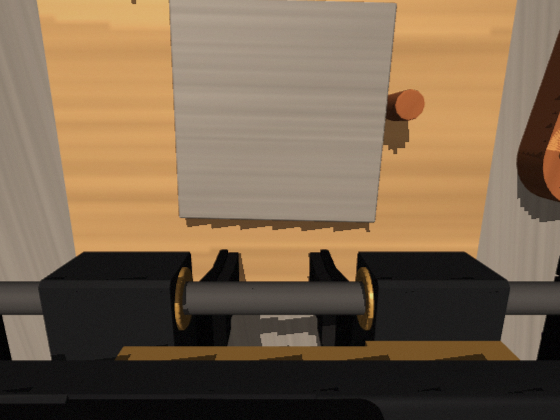

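The wrist view shows the plate's rear edge from (179,217) to (376,222), its front corners at about (170,2) and (396,6), and the peg top at (410,104).

```bash
python3 - <<'E'
from h import *
w=ctrl.camera_info("wrist")
P=[hol(ray(w,p,.022)) for p in[(179.5,217),(376,221.5),(396,6),(170,2)]]; print(np.array(P),np.mean(P,0)); print("peg",hol(ray(w,(410,104),.032)))
for i in range(4): d=P[(i+1)%4]-P[i]; print(np.linalg.norm(d).round(1),np.degrees(np.arctan2(d[1],d[0])).round(1))
E
```

```text
[[-120.4   43.9]
 [-122.5  -46.4]
 [ -34.1  -47.7]
 [ -32.6   41.6]] [-77.4   -2.15]
peg [-71.5 -53.3]
90.3 -91.3
88.4 -0.8
89.3 89.0
87.8 178.5
```

Plate yaw is -1.0° and its centre is at (-77.4,-2.2), consistent with the peg. I now push along +x with the tips at about z 18 mm.

>>> play_rows(translation=[[-4,-2.5,0],[-4,0,0],[-4,0,0],[-4,0,0],[-3,0,0],[-3,0,0],[-3,0,0],[-3,0,0],[-3,0,0],[-3,0,0]], turn=[[0,0,0],[0,0,0],[0,0,0],[0,0,0],[0,0,0],[0,0,0],[0,0,0],[0,0,0],[0,0,0],[0,0,0]], fingers=[-0.2,-0.2,-0.2,-0.2,-0.2,-0.2,-0.2,-0.2,-0.2,-0.2])

```text
time: 13.4
position: [0.5525, -0.0517, 0.019]
tool_rot: [-1.144, 1.309, -1.311]
ft_force: [-1.2, -6.6, 2.8]
grip_width: 0.399
```

```bash
python3 -c "
from h import *
s=st(); tilt(s); shot(['scene','top'],'10')"
```

```text
t 13.4 tcp hol [-117.7   -0.5] z 19.0 zang-TH -1.5713 F [-1.2 -6.6  2.8]
turn needed [ 0.0008 -0.0005  0.0025]
scene crop origin 213 177 scale 4.5
top crop origin 197 155 scale 4.5
```

View pics/scene10.png

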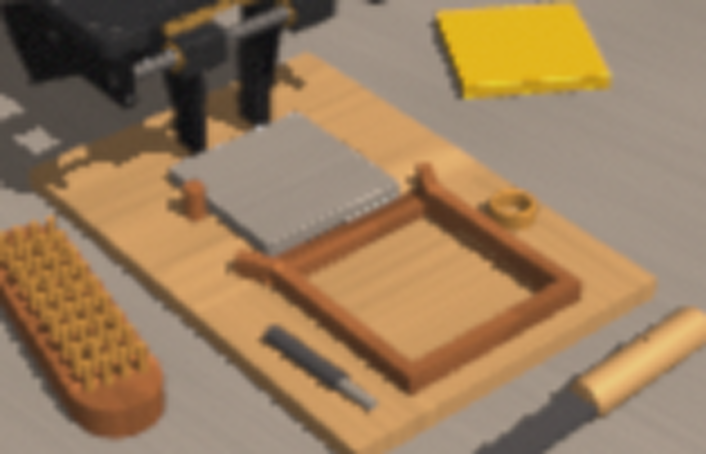

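The front edge is at the lip, still square, at 6.6 N. I continue, with the tips slightly lower.

>>> play_rows(translation=[[-3,1.5,0],[-3,0,0],[-3,0,0],[-3,0,0],[-3,0,0],[-3,0,0],[-3,0,0],[-3,0,0],[-3,0,0],[-3,0,0]], turn=[[0,0,0],[0,0,0],[0,0,0],[0,0,0],[0,0,0],[0,0,0],[0,0,0],[0,0,0],[0,0,0],[0,0,0]], fingers=[-0.2,-0.2,-0.2,-0.2,-0.2,-0.2,-0.2,-0.2,-0.2,-0.2])

```text
time: 14.33
position: [0.5571, -0.0233, 0.0182]
tool_rot: [-1.143, 1.308, -1.313]
ft_force: [-1.5, -9.1, 5.6]
grip_width: 0.398
```

```bash
python3 -c "
from h import *
s=st(); tilt(s); shot(['scene'],'11')"
```

```text
t 14.33 tcp hol [-89.   -1.2] z 18.2 zang-TH -1.5722 F [-1.5 -9.1  5.6]
turn needed [-0.0003 -0.0014  0.0035]
scene crop origin 213 177 scale 4.5
```

View pics/scene11.png

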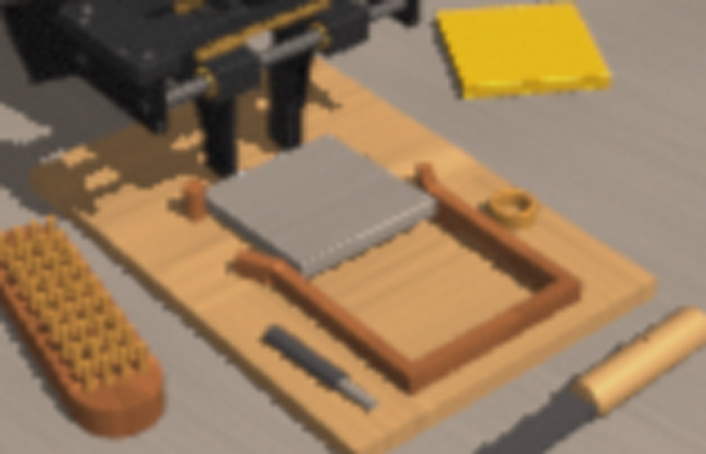

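The plate has climbed the lip between the cheeks, straight. I continue.

>>> play_rows(translation=[[-3,0,0],[-3,0,0],[-3,0,0],[-3,0,0],[-3,0,0],[-3,0,0],[-3,0,0],[-3,0,0],[-3,0,0],[-3,0,0]], turn=[[0,0,0],[0,0,0],[0,0,0],[0,0,0],[0,0,0],[0,0,0],[0,0,0],[0,0,0],[0,0,0],[0,0,0]], fingers=[-0.2,-0.2,-0.2,-0.2,-0.2,-0.2,-0.2,-0.2,-0.2,-0.2])

```text
time: 15.22
position: [0.5611, 0.0058, 0.0182]
tool_rot: [-1.144, 1.309, -1.313]
ft_force: [-1.4, -9.8, 6.8]
grip_width: 0.397
```

```bash
python3 -c "
from h import *
s=st(); tilt(s); shot(['scene'],'12')"
```

```text
t 15.22 tcp hol [-59.6  -1.2] z 18.2 zang-TH -1.5725 F [-1.4 -9.8  6.8]
turn needed [-0.0001 -0.0017  0.0042]
scene crop origin 213 177 scale 4.5
```

View pics/scene12.png

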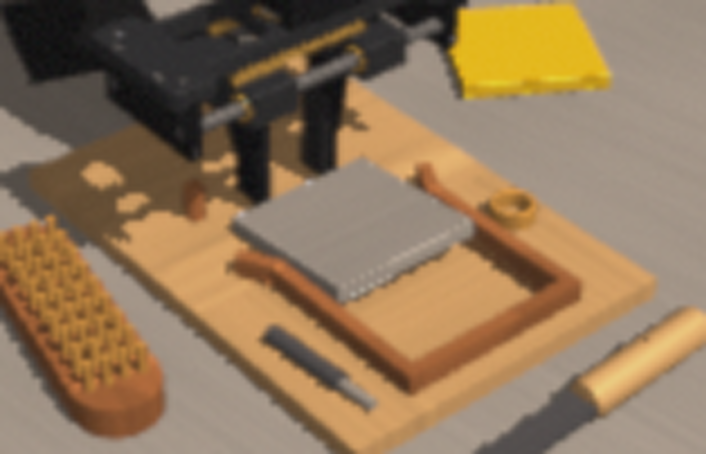

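The plate's centre is now just before the crest. I go slower over the tipping point.

>>> play_rows(translation=[[-2,0,0],[-2,0,0],[-2,0,0],[-2,0,0],[-2,0,0],[-2,0,0],[-2,0,0],[-2,0,0],[-2,0,0],[-2,0,0]], turn=[[0,0,0],[0,0,0],[0,0,0],[0,0,0],[0,0,0],[0,0,0],[0,0,0],[0,0,0],[0,0,0],[0,0,0]], fingers=[-0.2,-0.2,-0.2,-0.2,-0.2,-0.2,-0.2,-0.2,-0.2,-0.2])

```text
time: 16.1
position: [0.5636, 0.0239, 0.0182]
tool_rot: [-1.145, 1.309, -1.315]
ft_force: [-2.3, -12.2, 7.7]
grip_width: 0.398
```

```bash
python3 -c "
from h import *
s=st(); tilt(s); shot(['scene'],'13')"
```

```text
t 16.1 tcp hol [-41.3  -1.2] z 18.2 zang-TH -1.5733 F [ -2.3 -12.2   7.7]
turn needed [ 0.0003 -0.0025  0.0061]
scene crop origin 213 177 scale 4.5
```

View pics/scene13.png

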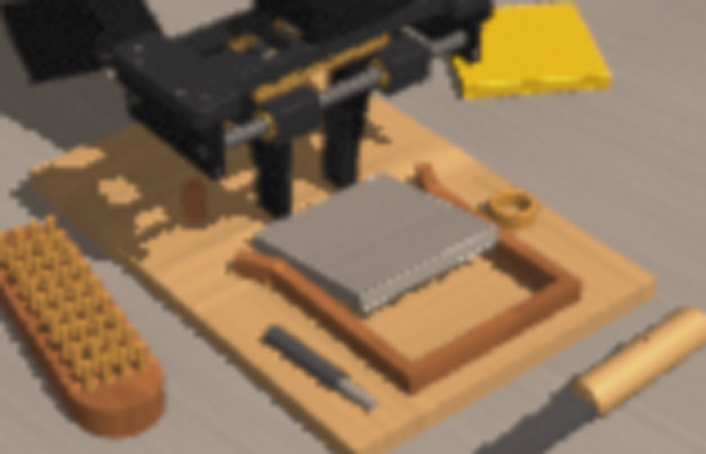

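>>> play_rows(translation=[[-2,0,0],[-2,0,0],[-2,0,0],[-2,0,0],[-2,0,0],[-2,0,0],[-2,0,0],[-2,0,0],[0,0,0],[0,0,0]], turn=[[0,0,0],[0,0,0],[0,0,0],[0,0,0],[0,0,0],[0,0,0],[0,0,0],[0,0,0],[0,0,0],[0,0,0]], fingers=[-0.2,-0.2,-0.2,-0.2,-0.2,-0.2,-0.2,-0.2,-0.2,-0.2])

```text
time: 16.98
position: [0.5664, 0.0418, 0.0184]
tool_rot: [-1.141, 1.31, -1.314]
ft_force: [0.4, -2.3, 3.1]
grip_width: 0.403
```

```bash
python3 -c "
from h import *
s=st(); tilt(s); shot(['scene'],'14')"
```

```text
t 16.98 tcp hol [-23.2  -1.6] z 18.4 zang-TH -1.5744 F [ 0.4 -2.3  3.1]
turn needed [-0.0009 -0.0036  0.0022]
scene crop origin 213 177 scale 4.5
```

View pics/scene14.png

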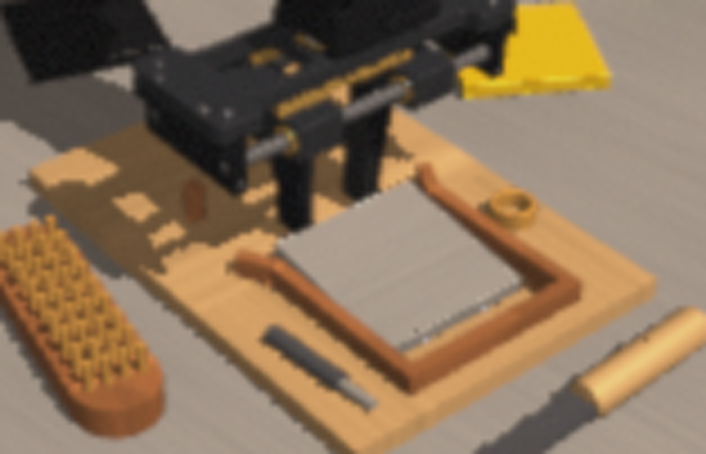

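The front edge has dropped into the pocket. I push the rear over the crest.

>>> play_rows(translation=[[-2,0,0],[-2,0,0],[-2,0,0],[-2,0,0],[-2,0,0],[-2,0,0],[-1.5,0,0],[-1.5,0,0],[0,0,0],[0,0,0]], turn=[[0,0,0],[0,0,0],[0,0,0],[0,0,0],[0,0,0],[0,0,0],[0,0,0],[0,0,0],[0,0,0],[0,0,0]], fingers=[-0.2,-0.2,-0.2,-0.2,-0.2,-0.2,-0.2,-0.2,-0.2,-0.2])

```text
time: 17.87
position: [0.5674, 0.0612, 0.0171]
tool_rot: [-1.143, 1.309, -1.307]
ft_force: [0.2, -0.5, 0.0]
grip_width: 0.399
```

```bash
python3 -c "
from h import *
s=st(); tilt(s); shot(['scene'],'15')"
```

```text
t 17.87 tcp hol [-3.8  0.1] z 17.1 zang-TH -1.5693 F [ 0.2 -0.5  0. ]
turn needed [ 0.0016  0.0015 -0.0007]
scene crop origin 213 177 scale 4.5
```

View pics/scene15.png

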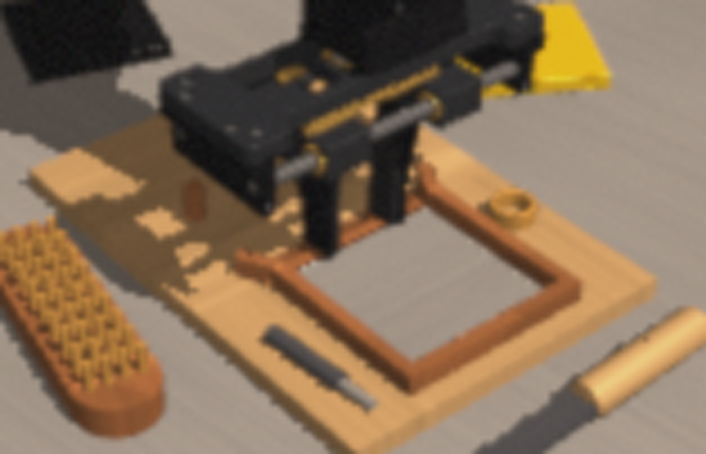

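The plate has dropped and the force has gone to zero. I raise the tool and move it away to check.

>>> play_rows(translation=[[0,-5,0],[0,-15,0],[0,-20,0],[0,-20,0],[10,-20,0],[20,-20,0],[20,-20,0],[20,-10,0],[20,0,0],[20,0,0]], turn=[[0,0,0],[0,0,0],[0,0,0],[0,0,0],[0,0,0],[0,0,0],[0,0,0],[0,0,0],[0,0,0],[0,0,0]], fingers=[-0.2,-0.2,-0.2,-0.2,-0.2,-0.2,-0.2,-0.2,-0.2,-0.2])

```text
time: 18.75
position: [0.5533, -0.0496, 0.1489]
tool_rot: [-1.14, 1.308, -1.309]
ft_force: [0.3, -0.5, 0.1]
grip_width: 0.402
```

>>> play_rows(translation=[[20,0,0],[20,0,0],[20,0,0],[10,0,0],[0,0,0],[0,0,0],[0,0,0],[0,0,0],[0,0,0],[0,0,0]], turn=[[0,0,0],[0,0,0],[0,0,0],[0,0,0],[0,0,0],[0,0,0],[0,0,0],[0,0,0],[0,0,0],[0,0,0]], fingers=[-0.2,-0.2,-0.2,-0.2,-0.2,-0.2,-0.2,-0.2,-0.2,-0.2])

```text
time: 19.58
position: [0.5434, -0.1168, 0.147]
tool_rot: [-1.143, 1.309, -1.306]
ft_force: [-0.6, -0.5, 0.5]
grip_width: 0.397
```

```bash
python3 -c "
from h import *
s=st(); shot(['scene','top','wrist'],'16')
print(abs(s['qd']).max())"
```

```text
t 19.58 tcp hol [-183.5   -0.4] z 147.0 zang-TH -1.5685 F [-0.6 -0.5  0.5]
scene crop origin 213 177 scale 4.5
top crop origin 197 155 scale 4.5
0.0061573319409542835
```

View pics/scene16.png

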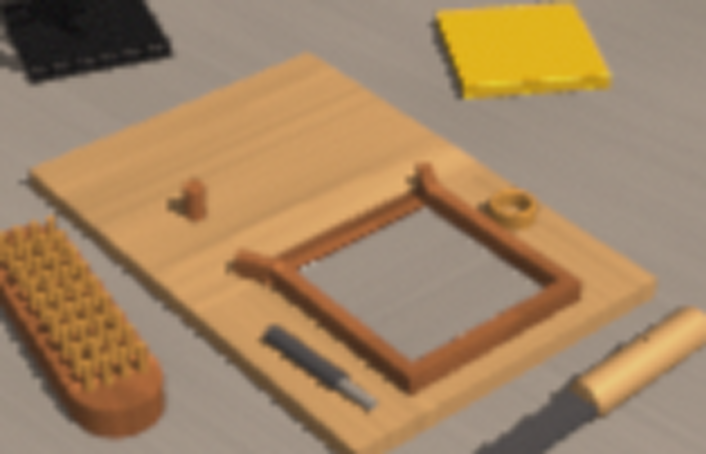

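View pics/top16.png

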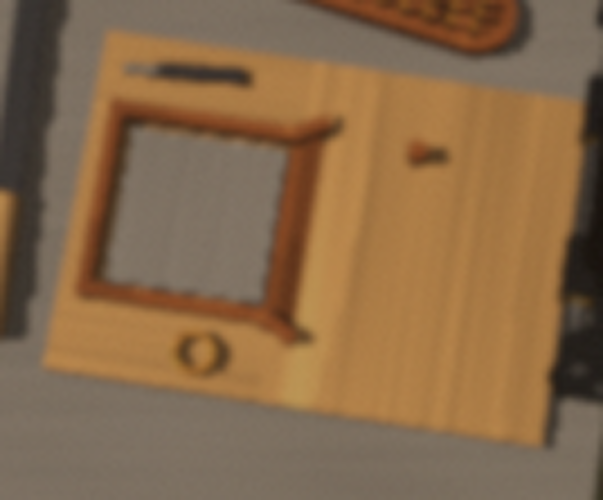

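View pics/wrist16.png

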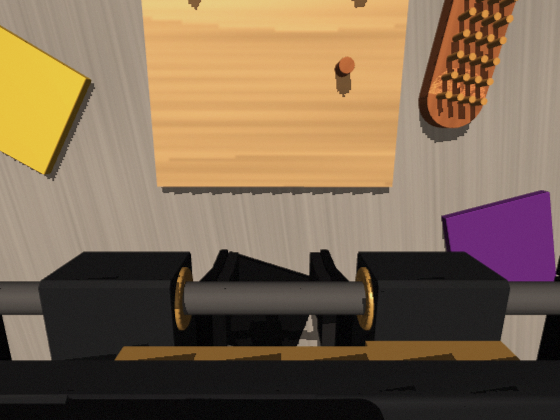

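The top view shows the plate filling the pocket, with crop corners at about (133,124), (290,148), (268,304) and (103,285). The collar, punch and brush look unmoved. A numeric check, then I hand in.

```bash
python3 - <<'E'
from h import *
c=ctrl.camera_info("top"); o=np.array([.5669,.0588]);th=1.4336; R=np.array([[np.cos(th),-np.sin(th)],[np.sin(th),np.cos(th)]])
P=np.array([(ray(c,(197+x/4.5,155+y/4.5),.016)[:2]-o)@R*1000 for x,y in[(133,124),(290,148),(268,304),(103,285)]]); print(P.round(1),P.mean(0).round(1),"want 49,0")
a=cv2.imread("pics/top0.png"); b=ctrl.get_image("top"); d=cv2.absdiff(a,b).max(2)>40
n,_,st_,ce=cv2.connectedComponentsWithStats(d.astype(np.uint8)); print([(s[:5].tolist()) for s in st_[1:] if s[4]>15])
E
```

```text
[[ 94.6 -45.9]
 [  3.2 -46. ]
 [  0.6  44.8]
 [ 94.5  48.6]] [48.2  0.4] want 49,0
[[317, 112, 111, 270, 20466], [221, 184, 9, 34, 147], [435, 195, 99, 225, 10623], [267, 196, 50, 47, 1376], [425, 199, 8, 5, 28], [348, 207, 29, 40, 584], [428, 206, 10, 22, 143], [75, 315, 240, 74, 8526], [0, 326, 4, 8, 28], [410, 381, 45, 21, 636], [309, 390, 56, 21, 591], [306, 413, 7, 6, 33]]
```

```bash
python3 -c "
from bench import ctrl
print(ctrl.close_job())"
```

```text
the job is handed in; nothing more can be done
None
```

The plate is lying in the pocket, and I handed the job in at about 19.7 s of the 51 s allowed. No verdict was reported.

- **Squaring:** I turned the plate on the ledge with the half-open fingers against its +y side. It jammed once against the peg at about 13 N. Following the corner towards -x freed it. The wrist view then measured it at about -1° from square, with its centre at holder x -77 mm.
- **Push:** I pushed it from behind with both fingers, straight over the lip, until it dropped. The largest force I read was about 15 N, in steady readings between moves.
- **Last checks:** The top view puts the plate's centre at (48.2, 0.4) mm against the pocket centre at (49, 0). My evidence that it lies flat is indirect: the fingertips passed over its rear edge at 17 mm with no contact force, and the plate looks level with the lip. The tool was clear of everything. The top and scene views show no movement of the collar, punch or brush. In the top picture, the only changes from the start lie where the plate, the arm and its shadow moved. I did not measure each bystander separately.
- **Disagreements and slips:**
  - The scene and top cameras disagreed by about 10 mm on the holder's position. I used the wrist-camera frame, which matched the known peg position and holder length to within a millimetre.
  - My first quarter-turn of the tool brought joint 7 to 2.68 against its 2.69 limit, so I turned the other way.

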